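Clamp a lino block on the cutting board

ROBOT

A 6-joint arm with a two-finger parallel gripper is mounted at the origin on a cart in front of the work surface, level with it; the furniture and walls round the work are solid. World frame = base frame: x ahead of the robot, y to its left, z up, the work surface at z = 0. Lengths are in m, angles in rad, forces in N, time in s.
With the tool pointing down it reaches from about 0.35 to 0.775 m from the base axis. Payload 7.3 kg.
Tool frame: the origin (TCP) lies at the very end of the fingers, on their centre line; the grasp point (between the pads) lies 19 mm behind it (robot.tcp_to_grasp is the z of the grasp point in the tool frame, in m); z points along the fingers, y is the line along which they close (so a half turn about z gives the same grasp; the last joint's range is limited). The gripper opens to 92 mm and grips with 3 to 60 N. Pads are 19 mm wide; open, the fingers measure 130 mm over their backs; the gripper's body (75 mm by 190 mm) begins 47 mm behind the grasp point.
Start: joints at [-1.357, 0.342, 1.524, -0, 1.275, -0.146], TCP at [0.185, -0.491, 0.227] pointing down, gripper open.
Joint ranges: [-2.53, 2.53], [-0.77, 2.02], [0.04, 2.7], [-1, 4.14], [0.28, 2.66], [-3.11, 3.11]. Speed limits (rad/s): [2.57, 2.57, 3.14, 3.14, 3.14, 3.14].

INTERFACE

Orientations are given as [roll, pitch, yaw] about the fixed x, y, z axes, in that order (R = Rz(yaw) Ry(pitch) Rx(roll)).
In Python, from cell import monitor, read_camera, get_calibration, job, robot gives the robot as it stands. The module is installed in compiled form; this text tells all that it offers.
- The arm moves only by the tool send_rows, never from a script. Its argument "targets" is a list of rows, each an object with "translation": the shift along the tool's x, y, z in cm, a list of three; "spin": the turn about the tool's z in degrees; "jaw": the opening, from 0 (shut) to 1 (fully open). A call has exactly 5 rows; each row is the pose to reach, as a shift and turn from the pose commanded when the call began, along the tool's axes at that moment; what a row does not reach only later rows make up. A row lasts 1/10 s, in which the tool goes at most 50 mm and 8.59 degrees, less where a joint would pass 70% of its speed; a pose out of reach is approached as far as the arm can. A call with a gripper value outside its range is refused whole. The fingers move at their own pace and stop on an object; "force" is the grip in N (left out, the last holds). Time passes only in rows, so rows that repeat a pose let the fingers close, or fill a call up. It gives the time, the measured TCP pose, the force, the opening and the grip force at its end, in the units of the state.
- monitor.observe(): the state, without advancing time (a new reading comes with each control period).
- read_camera(name): name is "scene" or "side" or "wrist"; returns (picture, depth): 384x512x3 uint8, red, green, blue; 384x512 float32, m along the optical axis (not along the pixel's ray), 0 where there is no reading.
- get_calibration(name): a dict with "intrinsics" (3x3 intrinsics, pixels), "D" ([k1, k2, p1, p2, k3] as OpenCV has them; the pictures are not rectified), "origin" and "orientation" of the camera in the world; the wrist camera has in their place "hand_eye" (4x4, takes a point from camera to tool coordinates, whose origin is the TCP and whose axes are the flange's). Camera axes: x right, y up, looking along -z (the intrinsics and any distortion apply to the point x, -y, -z); pixel columns grow to the right and rows downward; lengths in m; the calibration is good to about 2 mm. A picture is of the moment at which its call begins: read the wrist's pose just before it. get_calibration takes no time and is no camera call.
- job.hand_in(): hands the job in; it is judged then, once.
The state is a dict: "time": time; "qpos": joint angles; "qvel": joint speeds; "joint_efforts": joint torques, N m; "tool_pos": TCP position; "tool_rot": TCP orientation; "contact_force": force on the tool from outside, world axes, zero at the start; "torque": the same for the moment, N m; "opening": finger opening in m; "grip_force": force on a finger pad.
Only numpy, scipy, OpenCV 4.12 (cv2) and the standard library are available. Lean on these libraries where they do the work, as an engineer would, in place of code of your own. Each camera call takes 0.05 s, during which the arm holds its last target. There are 200 camera calls.

TASK

Slide the lino block along the cutting board until it sits fully home in the corner of the wooden stop, touching both the back strip and the left strip; push gently, without ramming it into the wood. Then tighten the hold-down clamp by turning its black knob clockwise until you feel the foot bite on the block, add a quarter turn and no more, so that the block is held firmly but not bruised, and let go. Leave the tools and tins around the board where they are.

Things in the scene. Friction and masses are not known exactly. Their poses are not given: they have to be found in the camera images.
- board: plywood cutting board, 330 x 190 x 15 mm, lying flat on the table, not movable; origin at the centre of its underside; its x axis runs along its length, away from the robot; its top is 15 mm above the table
- stop: L-shaped wooden stop, 14 mm high, fixed on the board's top: back strip (150 mm long, face at x = +80 mm) and left strip (inner face at y = +30 mm, from x = +10 to +80 mm). Origin on the board's top where the centre of the block's underside is when home; axes as the board's
- block: loose wooden block, 160 mm long (x) x 60 wide (y) x 24 high, about 0.3 kg, its top flush: dark lino with a leaf cut into it, and bare wood on the far 54 mm, where the clamp presses; origin at the centre of its underside. It starts 45 to 65 mm short of the back strip, 10 to 28 mm right of the left strip, a little askew. Its front end can be grasped across the width or pushed
- clamp: green hold-down clamp bolted to the board behind the back strip: foot plate 58 x 100 mm, a post and a 24 mm wide arm reaching towards the robot; the boss at its end (34 mm across, 60 to 92 mm above the board) carries the vertical screw at x = -80 mm. Origin at the centre of the foot plate's underside, on the board's top; axes as the board's
- clamp_axis (a point): point on the screw's axis at the level of the board's top, 50 mm beyond the stop's origin. Above it hangs the screw's round rubber-faced spring foot, 23 mm across, which does not turn. At the start it hangs about 1 to 5 mm above the level of the block's top; how much differs each time (its stem is screwed in more or less) and no pose tells it
- knob_grip (a point): point on the axis of the clamp's black four-lobed knob, at half its 22 mm height; about 133 mm above the board's top at the start, sinking 10 mm a turn. It turns with the knob: its x and y axes point along the lobes, z up. 54 mm across two facing lobes; 43 mm across if gripped between the lobes (45 degrees from them), where flat pads lock against two lobes each
- knob (a joint): angle of the knob, rad, 0 at the start, growing as it is tightened (clockwise seen from above), up to 11. Screw friction, about 0.36 N m either way, holds it where it is left. When the foot bites, 0.75 to 3 rad after the start, a torque that would turn it back appears at once, about 0.19 N m, and grows slowly after (0.05 N m a radian)
- gouge: lino gouge with a wooden handle, 167 mm long, lying to the right of the board; origin at the centre of its underside; leave it
- pencil: green pencil, 123 mm long, lying to the left of the board; origin at the centre of its underside; leave it
- dabber: small ink dabber bundle, 42 x 40 x 58 mm, standing to the right of the board; origin at the centre of its underside; leave it
- ink_tin_red: round lidded ink tin with a red side, 65 mm across, 46 mm high, standing to the left of the board; origin at the centre of its underside; leave it

How it is judged:
On the way, in this order (a step that is already met when the one before it is completed fails the run):
1. the block is home against the back strip and the left strip, not yet clamped (x of block in the frame of stop between -0.0025 and 0.003 m and y of block in the frame of stop between -0.0025 and 0.003 m and z of block in the frame of stop below 0.003 m and angle between the x axis of block and the x axis of stop, either way round below 0.03 rad and contact force between clamp and block below 5 N), for 0.2 s.
2. the clamp's foot bites on the block, which is still home (x of block in the frame of stop between -0.0025 and 0.003 m and y of block in the frame of stop between -0.0025 and 0.003 m and z of block in the frame of stop below 0.003 m and angle between the x axis of block and the x axis of stop, either way round below 0.03 rad and contact force between clamp and block above 15 N), for 0.1 s.
At the end, for the whole second after the job is handed in: The block is at rest home in the corner of the stop (within 2.5 mm of both strips, within 0.03 rad of square, flat on the board) and the foot presses it with 156 to 185 N; a quarter turn after the bite gives about 170 N, and the limits are about 65 and 115 degrees after the bite (x of block in the frame of stop between -0.0025 and 0.003 m and y of block in the frame of stop between -0.0025 and 0.003 m and z of block in the frame of stop below 0.003 m and angle between the x axis of block and the x axis of stop, either way round below 0.03 rad and contact force between clamp and block between 156 and 185 N and linear speed of block below 0.01 m/s); the robot touches nothing.
It fails at once if the clamp bruises the block (more than 201 N, about 145 degrees after the bite) (contact force between clamp and block above 201 N).
It fails at once if the block is rammed into the stop (more than 40 N) (contact force between block and stop above 40 N).
It fails at once if the gouge, pencil, dabber or ink tin is moved more than 30 mm (distance of any of gouge, pencil, dabber, ink_tin_red from where it was at the start of the episode above 0.03 m).
It also fails if it takes over 72 s, if anything falls off the work surface, if the arm or the gripper's body presses on something with over 40 N, if the wrist force passes 120 N, or if a joint passes its speed limit or range.

## Working session

There is one attempt and no reset: what is moved stays moved. The work goes in short steps, Python scripts to look and compute and a tool call to move; the robot and the scene stay as the last step left them, time stands still between calls to the robot, and variables do not carry over. Pictures are saved under pics/ and viewed, at most 10 in all, crops included, and the job is handed in when it is done.

Besides the shell and the picture viewer there is one more tool, called after "Request:" in YAML: its name, and indented under it one key for each argument. send_rows: Moves the arm, as the interface text tells. Its arguments: {"type":"object","properties":{"targets":{"type":"array"},"force":{"type":"number"}},"required":["targets"]}

```bash
mkdir -p pics; ls; python3 - <<'E'
from cell import *
import cv2,numpy as np
print(monitor.observe(), robot.tcp_to_grasp)
ims=[]
for n in("scene","side"):
    p,d=read_camera(n); c=get_calibration(n); print(n,c)
    np.savez(n+'0.npz',p=p,d=d); cv2.imwrite(f'pics/{n}0.png',p[:,:,::-1])
print(get_calibration("wrist"))
E
```

```text
pics
{'time': 0.0, 'qpos': array([-1.35696694e+00,  3.42760563e-01,  1.52503642e+00,  2.20802430e-05,
        1.27540334e+00, -1.45988313e-01]), 'qvel': array([-0.00033359,  0.00190944,  0.00057847,  0.00109019,  0.0007248 ,
       -0.00222771]), 'joint_efforts': array([ 4.65998892e-04, -4.31243384e+01, -2.44227809e+01,  7.18784449e-02,
        5.58987586e-02, -1.32581572e-04]), 'tool_pos': array([ 0.18479788, -0.49095523,  0.22601856]), 'tool_rot': array([-3.14000516e+00, -2.54756614e-04,  3.59811051e-01]), 'contact_force': array([ 0.0975264 , -0.79424735, -0.71570689]), 'torque': array([-0.01158252, -0.00459062, -0.01280765]), 'grip_force': 0.0, 'opening': 0.09188837737792294} -0.0188
scene {'intrinsics': array([[385.10077228,   0.        , 251.06104153],
       [  0.        , 385.10077228, 192.77912297],
       [  0.        ,   0.        ,   1.        ]]), 'D': array([0.03670982, 0.        , 0.        , 0.        , 0.        ]), 'origin': array([ 0.26005044, -0.43074173,  0.74692112]), 'orientation': array([ 0.73980538, -0.00895435, -0.61703457])}
side {'intrinsics': array([[486.5
[... 253 characters left out ...]
8102947, 0.6133829 ]), 'orientation': array([ 1.11536275e+00, -1.36611629e-03, -2.66566301e+00])}
{'intrinsics': array([[314.10001608,   0.        , 257.16536824],
       [  0.        , 314.10001608, 195.22202627],
       [  0.        ,   0.        ,   1.        ]]), 'D': array([-0.06338701,  0.        ,  0.        ,  0.        ,  0.        ]), 'hand_eye': array([[ 7.70616826e-04,  9.58865303e-01,  2.83860417e-01,
         7.61410698e-02],
       [ 9.99998341e-01, -1.20750782e-03,  1.36412750e-03,
         7.39111172e-04],
       [ 1.65077820e-03,  2.83858894e-01, -9.58864643e-01,
        -1.57559174e-01],
       [ 0.00000000e+00,  0.00000000e+00,  0.00000000e+00,
         1.00000000e+00]])}
```

View pics/scene0.png

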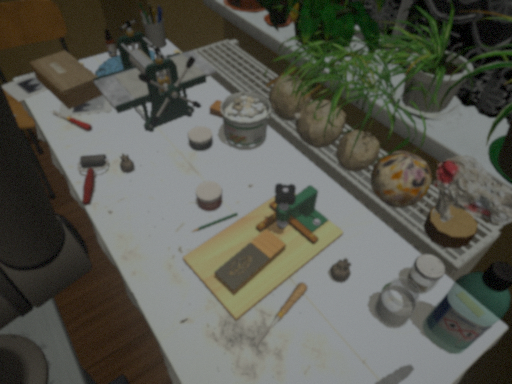

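View pics/side0.png

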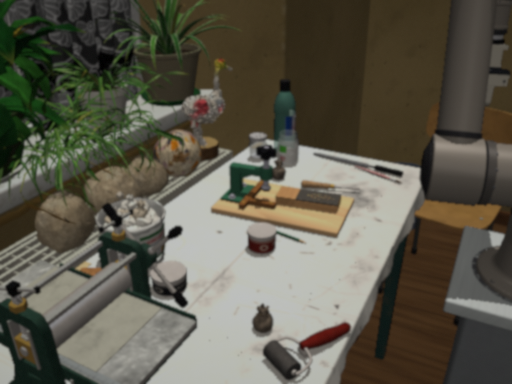

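The scene view shows the board with corners near (185,257), (238,318), (343,233) and (280,195). The block runs from (220,285) to (285,240), the knob is at (285,190), and the tin, gouge, dabber and pencil lie around the board. The side view shows the same group at (285,195), with the knob at (267,152).

```bash
cat > h.py <<'E'
import numpy as np,cv2
from scipy.spatial.transform import Rotation as R
from cell import *
def cam(n,s=None):
    c=get_calibration(n)
    if n=='wrist':
        T=np.eye(4);T[:3,:3]=R.from_euler('xyz',s['tool_rot']).as_matrix();T[:3,3]=s['tool_pos'];T=T@c['hand_eye']
    else:
        T=np.eye(4);T[:3,:3]=R.from_euler('xyz',c['orientation']).as_matrix();T[:3,3]=c['origin']
    return c['intrinsics'],c['D'],T
def rays(C,uv):
    K,D,T=C
    n=cv2.undistortPoints(np.asarray(uv,float).reshape(-1,1,2),K,D)[:,0]
    d=np.c_[n[:,0],-n[:,1],-np.ones(len(n))]
    return T[:3,3],d@T[:3,:3].T
def plane(C,uv,z):
    o,d=rays(C,uv); return o+d*((z-o[2])/d[:,2])[:,None]
def deproj(C,uv,dep):
    o,d=rays(C,uv); return o+d*np.asarray(dep)[:,None]
def proj(C,P):
    K,D,T=C
    q=(np.atleast_2d(P)-T[:3,3])@T[:3,:3]; q=q*[1,-1,-1]
    return cv2.projectPoints(q,np.zeros(3),np.zeros(3),K,D)[0][:,0]
def cloud(C,dep):
    v,u=np.mgrid[:384,:512]; uv=np.c_[u.ravel(),v.ravel()]
    return deproj(C,uv,dep.ravel()).reshape(384,512,3)
E
python3 - <<'E'
from h import *
np.set_printoptions(precision=4,suppress=True)
for n in('scene','side'):
    f=np.load(n+'0.npz');p=f['p'];C=cam(n);P=cloud(C,f['d'])
    hsv=cv2.cvtColor(p,cv2.COLOR_RGB2HSV)
    for (u,v) in ([(265,215),(200,258),(240,265),(270,243),(285,190),(322,220),(160,195)] if n=='scene' else [(267,152),(320,222),(320,200),(285,195),(250,185),(300,260)]): print(n,(u,v),hsv[v,u],P[v,u])
    m=(f['d']>0)&(P[...,2]>.008)&(P[...,2]<.023)&(hsv[...,1]>70)&(hsv[...,0]>15)&(hsv[...,0]<35)
    m=m.astype(np.uint8);m=cv2.morphologyEx(m,cv2.MORPH_OPEN,np.ones((3,3)))
    k,l,s,c=cv2.connectedComponentsWithStats(m);i=1+s[1:,4].argmax();print(s[i])
    pts=np.argwhere(l==i)[:,::-1]
    w=plane(C,pts,.015)[:,:2].astype(np.float32)
    print('board',cv2.minAreaRect(w),'z',np.median(P[l==i][:,2]))
    kn=(P[...,2]>.13)&(P[...,2]<.2)&(P[...,0]>.2)&(np.abs(P[...,0]-.6)<.35)&(np.abs(P[...,1]+.1)<.4)&(f['d']>0)&(hsv[...,2]<70)
    print('knob',kn.sum(),P[kn].mean(0) if kn.any() else '', P[kn][:,2].max() if kn.any() else '')
E
```

```text
scene (265, 215) [ 22  93 140] [0.6377 0.0313 0.0142]
scene (200, 258) [ 29  74 144] [0.445  0.0144 0.0162]
scene (240, 265) [23 69 89] [ 0.4994 -0.0638  0.0401]
scene (270, 243) [ 17 130 139] [ 0.5856 -0.0554  0.0402]
scene (285, 190) [130   6 128] [ 0.6347 -0.0329  0.1631]
scene (322, 220) [ 72 100  89] [ 0.7351 -0.0652  0.0242]
scene (160, 195) [100  10 150] [0.4605 0.248  0.0027]
[ 184  202  152  117 5223]
board ((0.5750488042831421, -0.03938933461904526), (0.30917733907699585, 0.18826115131378174), 5.943421363830566) z 0.01596063760628086
knob 1869 [ 0.7815 -0.2554  0.1728] 0.1999581056867341
side (267, 152) [90 28  9] [ 0.625  -0.0131  0.1534]
side (320, 222) [ 21  92 191] [0.4671 0.0139 0.0108]
side (320, 200) [17 49 73] [ 0.4932 -0.0507  0.034 ]
side (285, 195) [ 15 133 169] [ 0.5809 -0.0299  0.0368]
side (250, 185) [ 45  73 119] [ 0.7026 -0.0671  0.0211]
side (300, 260) [ 43   9 192] [ 0.4542  0.1668 -0.0004]
[ 212  197  141   37 2303]
board ((0.5814614295959473, -0.023788347840309143), (0.3249703347682953, 0.1926078051328659), 5.763668060302734) z 0.012452731452158528
knob 772 [ 0.7675 -0.1085  0.1595] 0.19984293515137957
```

Request:
send_rows:
  targets:
    - {"translation": [0,0,-4.0],"spin": 0,"jaw": 1}
    - {"translation": [5,-2,-8],"spin": 4,"jaw": 1}
    - {"translation": [10,-4.5,-11],"spin": 8,"jaw": 1}
    - {"translation": [14,-6.5,-11.5],"spin": 14,"jaw": 1}
    - {"translation": [18.5,-8.5,-11.5],"spin": 20,"jaw": 1}

```text
time: 0.6
tool_pos: [0.3133, -0.3617, 0.3413]
tool_rot: [3.139, -0.001, 0.005]
contact_force: [0.3, -0.4, -0.2]
opening: 0.0921
grip_force: 0.0
```

```bash
python3 - <<'E'
from h import *
f=np.load('scene0.npz');p=f['p'];C=cam('scene')
print(plane(C,[(185,257),(238,318),(343,233),(280,195)],.015))
print(plane(C,[(495,275),(208,194)],.2))
P=cloud(C,f['d']);print(P[270:300:10,485:500:5])
E
```

```text
[[ 0.41939896  0.03662005  0.015     ]
 [ 0.4367432  -0.14836287  0.015     ]
 [ 0.75516675 -0.11763151  0.015     ]
 [ 0.70831485  0.06166277  0.015     ]]
[[ 0.76979914 -0.3945411   0.2       ]
 [ 0.4834589   0.01814028  0.2       ]]
[[[ 0.75075781 -0.38179253  0.21565012]
  [ 0.74263166 -0.38746483  0.23113986]
  [ 0.74419208 -0.39207271  0.23600955]]

 [[ 0.73879058 -0.39161791  0.21097791]
  [ 0.73851399 -0.39641037  0.21824534]
  [ 0.73487003 -0.40127787  0.2289933 ]]

 [[ 0.73728033 -0.40056679  0.19460665]
  [ 0.73999194 -0.40512498  0.19878697]
  [ 0.74045769 -0.40970508  0.2053839 ]]]
```

Request:
send_rows:
  targets:
    - {"translation": [3.5,-3.5,0],"spin": -1,"jaw": 1}
    - {"translation": [7,-7,0],"spin": -2,"jaw": 1}
    - {"translation": [10.5,-10.5,0],"spin": -3,"jaw": 1}
    - {"translation": [14,-14,0],"spin": -4,"jaw": 1}
    - {"translation": [17.5,-17.5,0],"spin": -5.5,"jaw": 1}

```text
time: 1.1
tool_pos: [0.4865, -0.1839, 0.3395]
tool_rot: [-3.142, 0.0, 0.108]
contact_force: [-0.4, -0.9, -1.0]
opening: 0.0919
grip_force: 0.0
```

Request:
send_rows:
  targets:
    - {"translation": [2.4,-3.3,0],"spin": 0,"jaw": 1}
    - {"translation": [4.8,-6.6,0],"spin": 0,"jaw": 1}
    - {"translation": [7,-9,0],"spin": 0,"jaw": 1}
    - {"translation": [8.5,-11,0],"spin": 0,"jaw": 1}
    - {"translation": [8.5,-11,0],"spin": 0,"jaw": 1}

```text
time: 1.6
tool_pos: [0.5592, -0.0645, 0.3387]
tool_rot: [-3.14, 0.001, 0.111]
contact_force: [-0.6, -0.1, -0.2]
opening: 0.0917
grip_force: 0.0
```

```bash
python3 - <<'E'
from h import *
s=monitor.observe();p,d=read_camera('wrist');print(s['tool_pos'],s['tool_rot'])
np.savez('w1.npz',p=p,d=d,tool_pos=s['tool_pos'],tool_rot=s['tool_rot']);cv2.imwrite('pics/w1.png',p[:,:,::-1])
E
```

```text
[ 0.55919102 -0.06453114  0.33874831] [-3.14032713e+00  1.06398003e-03  1.10535339e-01]
```

View pics/w1.png

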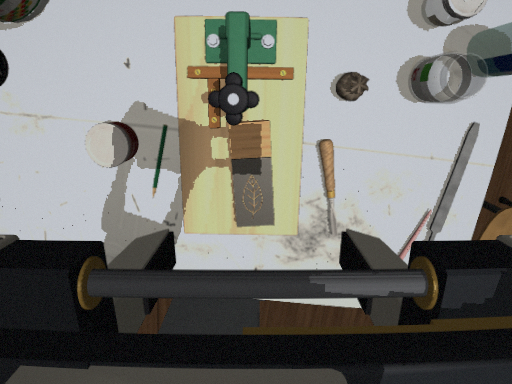

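The wrist view shows the board (174–308, 17–234), with up meaning +x. The block spans (228,122) to (274,226), the L stop is at (190–293, 72) and (214,105), and the knob is centred at (234,99) with its lobes roughly along the board axes. The tin (112,145), pencil (160,160), gouge (330,185) and dabber (352,86) are clear of the work.

```bash
cat > meas.py <<'E'
from h import *
import sys
np.set_printoptions(precision=4,suppress=True)
def run(fn):
    f=np.load(fn);C=cam('wrist',f);d=f['d'];P=cloud(C,d);p=f['p'];hsv=cv2.cvtColor(p,cv2.COLOR_RGB2HSV)
    ok=(d>0);ok[235:]=0;ok[:,:170]=0;ok[:,312:]=0
    def big(m):
        m=cv2.morphologyEx(m.astype(np.uint8),cv2.MORPH_OPEN,np.ones((3,3)));k,l,s,c=cv2.connectedComponentsWithStats(m);return l==1+s[1:,4].argmax()
    mb=ok&(P[...,2]>.007)&(P[...,2]<.022)
    hull=big(mb);print('board z',np.median(P[hull][:,2]))
    w=plane(C,np.argwhere(hull)[:,::-1],.015)[:,:2].astype(np.float32);r=cv2.minAreaRect(w);print('board',r)
    mk=big(ok&(P[...,2]>.03)&(P[...,2]<.05));print('block z',np.median(P[mk][:,2]),mk.sum())
    w=plane(C,np.argwhere(mk)[:,::-1],.039)[:,:2].astype(np.float32);print('block',cv2.minAreaRect(w));print(cv2.boxPoints(cv2.minAreaRect(w)))
    kk=big(ok&(P[...,2]>.14)&(P[...,2]<.19));print('knob z',np.median(P[kk][:,2]),'size',np.ptp(P[kk],axis=0),kk.sum())
    uv=np.argwhere(kk)[:,::-1]; c,rad=cv2.minEnclosingCircle(uv.astype(np.int32));print('circ',c,rad)
    hub=(hsv[...,2]>90)&kk
    print('hub px',np.argwhere(hub)[:,::-1].mean(0),'knob world',plane(C,[c,np.argwhere(hub)[:,::-1].mean(0)],.159))
    # lobe phase
    X=plane(C,uv,.159);X=X-plane(C,[c],.159);a=np.arctan2(X[:,1],X[:,0]);rr=np.hypot(X[:,0],X[:,1]);o=rr>.019
    print('lobe phase',np.angle(np.exp(4j*a[o]).sum())/4,'rmax',np.percentile(rr,98))
    v=p.copy();v[mk]=[255,0,0];v[kk]=[0,255,0];cv2.imwrite('pics/dbg.png',cv2.resize(v[0:240,160:320,::-1],None,fx=2.5,fy=2.5))
run(sys.argv[1])
E
python3 meas.py w1.npz
```

```text
board z 0.014699513874189635
board ((0.5857186317443848, -0.03583367168903351), (0.32787349820137024, 0.18973691761493683), 5.567716598510742)
block z 0.038746927368045636 4133
block ((0.5288991332054138, -0.06014396995306015), (0.16014569997787476, 0.059959281235933304), 9.643790245056152)
[[ 0.4449 -0.044 ]
 [ 0.455  -0.1031]
 [ 0.6129 -0.0763]
 [ 0.6028 -0.0172]]
knob z 0.15945462075214706 size [0.052  0.0531 0.0217] 1416
circ (233.23287963867188, 98.46347045898438) 25.8129940032959
hub px [236.0915  98.7746] knob world [[ 0.6363 -0.0312  0.159 ]
 [ 0.6363 -0.0342  0.159 ]]
lobe phase 0.10819020002056272 rmax 0.02534836425843741
```

View pics/dbg.png

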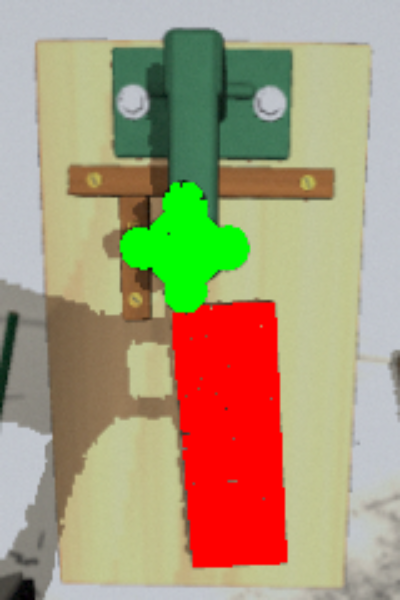

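The debug view confirms the masks: the block (red) measures 160x60 mm with its top at z 0.039, and the knob (green) is 53 mm across with its top at 0.159. Both match the text. I'll flip the tool half a turn, so the camera stays clear of the knob and there is joint travel for the tightening, and go above the block's front end.

Request:
send_rows:
  targets:
    - {"translation": [-2,0,0],"spin": -8.4,"jaw": 1}
    - {"translation": [-4,-0.1,0],"spin": -16.8,"jaw": 1}
    - {"translation": [-6,-0.2,0],"spin": -25.2,"jaw": 1}
    - {"translation": [-8,-0.3,0],"spin": -33.6,"jaw": 1}
    - {"translation": [-9.6,-0.4,0],"spin": -42,"jaw": 1}

```text
time: 2.15
tool_pos: [0.4607, -0.0745, 0.3397]
tool_rot: [-3.142, 0.001, 0.844]
contact_force: [0.1, -0.2, 0.2]
opening: 0.0916
grip_force: 0.0
```

Request:
send_rows:
  targets:
    - {"translation": [0,0,2],"spin": -8.4,"jaw": 1}
    - {"translation": [0,0,4],"spin": -16.8,"jaw": 1}
    - {"translation": [0,0,6],"spin": -25.2,"jaw": 1}
    - {"translation": [0,0,8],"spin": -33.6,"jaw": 1}
    - {"translation": [0,0,10],"spin": -42,"jaw": 1}

```text
time: 2.65
tool_pos: [0.4616, -0.0746, 0.239]
tool_rot: [-3.142, 0.001, 1.577]
contact_force: [-0.1, -0.6, -0.8]
opening: 0.0916
grip_force: 0.0
```

Request:
send_rows:
  targets:
    - {"translation": [0,0,1],"spin": -8.4,"jaw": 1}
    - {"translation": [0,0,2],"spin": -16.8,"jaw": 1}
    - {"translation": [0,0,3],"spin": -25.2,"jaw": 1}
    - {"translation": [0,0,4],"spin": -33.6,"jaw": 1}
    - {"translation": [0,0,5],"spin": -42,"jaw": 1}

```text
time: 3.15
tool_pos: [0.4617, -0.0746, 0.1893]
tool_rot: [-3.141, 0.0, 2.311]
contact_force: [0.2, -0.2, 0.5]
opening: 0.0915
grip_force: 0.0
```

Request:
send_rows:
  targets:
    - {"translation": [0,0,0],"spin": -8.4,"jaw": 1}
    - {"translation": [0,0,0],"spin": -16.8,"jaw": 1}
    - {"translation": [0,0,0],"spin": -25.2,"jaw": 1}
    - {"translation": [0,0,0],"spin": -33.6,"jaw": 1}
    - {"translation": [0,0,0],"spin": -42,"jaw": 1}

```text
time: 3.65
tool_pos: [0.4617, -0.0746, 0.1897]
tool_rot: [-3.141, -0.0, 3.044]
contact_force: [1.0, -0.0, -0.2]
opening: 0.0916
grip_force: 0.0
```

Request:
send_rows:
  targets:
    - {"translation": [0,0,0],"spin": -8,"jaw": 1}
    - {"translation": [0,0,0],"spin": -15.3,"jaw": 1}
    - {"translation": [0,0,0],"spin": -15.3,"jaw": 1}
    - {"translation": [0,0,0],"spin": -15.3,"jaw": 1}
    - {"translation": [0,0,0],"spin": -15.3,"jaw": 1}

```text
time: 4.15
tool_pos: [0.4622, -0.0739, 0.1897]
tool_rot: [-3.141, -0.0, -2.98]
contact_force: [0.6, -0.0, 0.2]
opening: 0.0915
grip_force: 0.0
```

```bash
cat > go.py <<'E'
from h import *
def to(xyz,yawdeg):
    s=monitor.observe();M=R.from_euler('xyz',s['tool_rot'])
    d=M.inv().apply(np.array(xyz)-s['tool_pos'])*100
    y=np.degrees(s['tool_rot'][2]);print('tool cm',d.round(2),'spin',round(-((yawdeg-y+180)%360-180),2),'pos',s['tool_pos'].round(4),'yaw',round(y,2),'F',s['contact_force'].round(1),'T',s['torque'].round(3),'q6',s['qpos'][5].round(2),'t',s['time'])
E
python3 -c "
from go import *
to((.4638,-.0712,.022),189.6)"
```

```text
tool cm [-0.2   0.24 16.77] spin -0.36 pos [ 0.4622 -0.0739  0.1897] yaw -170.76 F [ 0.6 -0.   0.2] T [ 0.099 -0.167  0.063] q6 -2.05 t 4.15
```

Request:
send_rows:
  targets:
    - {"translation": [-0.2,0.24,4],"spin": 0,"jaw": 1}
    - {"translation": [-0.2,0.24,8],"spin": 0,"jaw": 1}
    - {"translation": [-0.2,0.24,12],"spin": 0,"jaw": 1}
    - {"translation": [-0.2,0.24,14.5],"spin": 0,"jaw": 1}
    - {"translation": [-0.2,0.24,16.0],"spin": 0,"jaw": 1}

```text
time: 4.65
tool_pos: [0.4628, -0.0706, 0.0276]
tool_rot: [3.14, -0.003, -2.979]
contact_force: [-0.1, 0.4, 0.2]
opening: 0.0918
grip_force: 0.0
```

Request:
send_rows:
  targets:
    - {"translation": [0,0,0.4],"spin": 0,"jaw": 1}
    - {"translation": [0,0,0.9],"spin": 0,"jaw": 1}
    - {"translation": [0,0,0.9],"spin": 0,"jaw": 0.6}
    - {"translation": [0,0,0.9],"spin": 0,"jaw": 0.5}
    - {"translation": [0,0,0.9],"spin": 0,"jaw": 0.5}
  force: 15

```text
time: 5.15
tool_pos: [0.4645, -0.071, 0.0214]
tool_rot: [-3.141, 0.001, -2.977]
contact_force: [-0.1, 0.1, -0.9]
opening: 0.0721
grip_force: 0.0
```

Request:
send_rows:
  targets:
    - {"translation": [0,0,0],"spin": 0,"jaw": 0.5}
    - {"translation": [0,0,0],"spin": 0,"jaw": 0.5}
    - {"translation": [0,0,0],"spin": 0,"jaw": 0.5}
    - {"translation": [0,0,0],"spin": 0,"jaw": 0.5}
    - {"translation": [0,0,0],"spin": 0,"jaw": 0.5}
  force: 15

```text
time: 5.65
tool_pos: [0.4642, -0.0709, 0.0211]
tool_rot: [-3.141, 0.001, -2.977]
contact_force: [-0.7, 0.4, 6.5]
opening: 0.0597
grip_force: 15.0
```

```bash
python3 -c "
from go import *
a=np.radians(5.57);u=np.array([np.cos(a),np.sin(a)]);v=np.array([-u[1],u[0]])
H=np.array([.5865,-.0361])
for dx,dy in((-.066-.008,-.006),(-.066,0)):
  t=H+dx*u+dy*v;to((*t,.020),185.57)
p,d=read_camera('scene');cv2.imwrite('pics/s2.png',cv2.resize(p[150:340,150:380,::-1],None,fx=3,fy=3))
"
```

```text
tool cm [-5.21  1.33  0.11] spin 3.85 pos [ 0.4642 -0.0709  0.0211] yaw -170.58 F [-0.7  0.4  6.5] T [0.31  0.028 0.124] q6 -2.05 t 5.65
tool cm [-6.05  1.87  0.11] spin 3.85 pos [ 0.4642 -0.0709  0.0211] yaw -170.58 F [-0.7  0.4  6.5] T [0.31  0.028 0.124] q6 -2.05 t 5.65
```

Request:
send_rows:
  targets:
    - {"translation": [-0.6,0.1,0],"spin": 1.3,"jaw": 0.5}
    - {"translation": [-1.6,0.35,0],"spin": 2.6,"jaw": 0.5}
    - {"translation": [-2.9,0.7,0],"spin": 3.85,"jaw": 0.5}
    - {"translation": [-4.2,1.05,0],"spin": 3.85,"jaw": 0.5}
    - {"translation": [-5.2,1.33,0],"spin": 3.85,"jaw": 0.5}

```text
time: 6.2
tool_pos: [0.512, -0.0492, 0.0209]
tool_rot: [3.141, -0.003, -3.044]
contact_force: [-7.8, -2.9, 10.8]
opening: 0.0598
grip_force: 15.0
```

Request:
send_rows:
  targets:
    - {"translation": [0,0,0],"spin": 0,"jaw": 0.5}
    - {"translation": [0,0.1,0],"spin": 0,"jaw": 0.5}
    - {"translation": [0,0.2,0],"spin": 0,"jaw": 0.5}
    - {"translation": [0,0.3,0],"spin": 0,"jaw": 0.5}
    - {"translation": [0,0.3,0],"spin": 0,"jaw": 0.5}

```text
time: 6.7
tool_pos: [0.5131, -0.0467, 0.0209]
tool_rot: [-3.141, 0.001, -3.045]
contact_force: [1.8, -4.4, 3.8]
opening: 0.0599
grip_force: 15.0
```

```bash
cat > st.py <<'E'
from go import *
a=np.radians(5.57);u=np.array([np.cos(a),np.sin(a)]);v=np.array([-u[1],u[0]])
H=np.array([.5865,-.0361]);s=monitor.observe();t=s['tool_pos'][:2]-H
F=s['contact_force'][:2];print('board-frame tool',(t@u).round(4),(t@v).round(4),'F',(F@u).round(1),(F@v).round(1),s['contact_force'][2].round(1))
to((*(H-.066*u),.0205),185.57)
E
python3 st.py
```

```text
board-frame tool -0.0741 -0.0034 F 1.4 -4.5 3.8
tool cm [-0.81  0.34  0.04] spin -0.03 pos [ 0.5131 -0.0467  0.0209] yaw -174.46 F [ 1.8 -4.4  3.8] T [-0.443 -0.26  -0.199] q6 -1.91 t 6.7
```

Request:
send_rows:
  targets:
    - {"translation": [-0.1,0,0],"spin": 0,"jaw": 0.5}
    - {"translation": [-0.2,0,0],"spin": 0,"jaw": 0.5}
    - {"translation": [-0.3,0,0],"spin": 0,"jaw": 0.5}
    - {"translation": [-0.4,0,0],"spin": 0,"jaw": 0.5}
    - {"translation": [-0.5,0,0],"spin": 0,"jaw": 0.5}

```text
time: 7.2
tool_pos: [0.5143, -0.0457, 0.0208]
tool_rot: [3.14, -0.007, -3.044]
contact_force: [-12.2, -5.2, 17.2]
opening: 0.0602
grip_force: 15.0
```

```bash
python3 st.py
```

```text
board-frame tool -0.0728 -0.0026 F -12.7 -3.9 17.2
tool cm [-0.68  0.26  0.03] spin 0.01 pos [ 0.5143 -0.0457  0.0208] yaw -174.42 F [-12.2  -5.2  17.2] T [-0.617  1.853 -0.143] q6 -1.9 t 7.2
```

Request:
send_rows:
  targets:
    - {"translation": [0,0.03,0],"spin": 0,"jaw": 0.5}
    - {"translation": [0,0.06,0],"spin": 0,"jaw": 0.5}
    - {"translation": [0,0.1,0],"spin": 0,"jaw": 0.5}
    - {"translation": [0,0.13,0],"spin": 0,"jaw": 0.5}
    - {"translation": [0,0.16,0],"spin": 0,"jaw": 0.5}

```text
time: 7.7
tool_pos: [0.5159, -0.0445, 0.0209]
tool_rot: [3.141, -0.003, -3.044]
contact_force: [-4.4, -5.5, 9.4]
opening: 0.0597
grip_force: 15.0
```

```bash
python3 st.py
```

```text
board-frame tool -0.0711 -0.0015 F -5.0 -5.0 9.4
tool cm [-0.51  0.15  0.04] spin 0.0 pos [ 0.5159 -0.0445  0.0209] yaw -174.43 F [-4.4 -5.5  9.4] T [-0.587  0.703 -0.082] q6 -1.9 t 7.7
```

Request:
send_rows:
  targets:
    - {"translation": [0,0,-0.05],"spin": 0,"jaw": 0.5}
    - {"translation": [0,0,-0.05],"spin": 0,"jaw": 0.5}
    - {"translation": [0,0,-0.05],"spin": 0,"jaw": 0.5}
    - {"translation": [0,0,-0.05],"spin": 0,"jaw": 0.5}
    - {"translation": [0,0,-0.05],"spin": 0,"jaw": 0.5}

```text
time: 8.2
tool_pos: [0.5169, -0.0438, 0.0209]
tool_rot: [3.141, -0.002, -3.044]
contact_force: [-5.2, -0.4, 4.0]
opening: 0.06
grip_force: 15.0
```

```bash
cat >> st.py <<'E'
p,d=read_camera('wrist');np.savez('wl.npz',p=p,d=d,tool_pos=s['tool_pos'],tool_rot=s['tool_rot'])
p2,d2=read_camera('side')
cv2.imwrite('pics/st.png',np.hstack([cv2.resize(p,(427,320)),cv2.resize(p2[130:250,190:370],(480,320))])[:,:,::-1][:, :])
E
python3 st.py;python3 -c "
import cv2;i=cv2.imread('pics/st.png');cv2.imwrite('pics/st1.png',cv2.resize(i,(790,279)))"
```

```text
board-frame tool -0.07 -0.0009 F -5.2 0.1 4.0
tool cm [-0.4   0.09  0.04] spin 0.0 pos [ 0.5169 -0.0438  0.0209] yaw -174.43 F [-5.2 -0.4  4. ] T [0.139 0.718 0.068] q6 -1.9 t 8.2
```

View pics/st1.png

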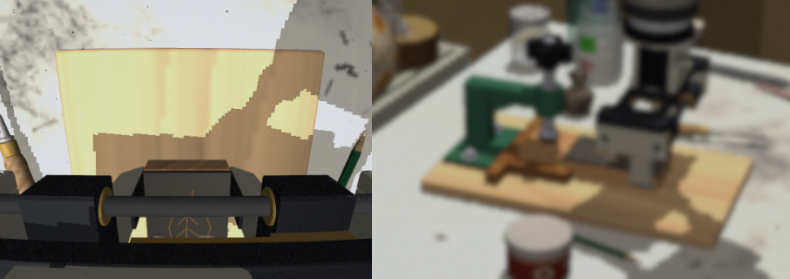

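The left panel (wrist) shows the block's front end held squarely between the pads, with its top front edge near (187,162). The right panel (side) shows the far end entering the corner of the stop at (525,160).

```bash
cat > fr.py <<'E'
from h import *
np.set_printoptions(precision=4,suppress=True)
a=np.radians(5.57);u=np.array([np.cos(a),np.sin(a)]);v=np.array([-u[1],u[0]]);H=np.array([.5865,-.0361])
f=np.load('wl.npz');C=cam('wrist',f);P=cloud(C,f['d']);t=(f['tool_pos'][:2]-H)
Q=np.stack([(P[...,:2]-H)@u,(P[...,:2]-H)@v,P[...,2]],-1)
m=(f['d']>0)&(np.abs(Q[...,2]-.039)<.004)&(np.abs(Q[...,1])<.034)&(Q[...,0]<-.05)&(Q[...,0]>-.11)
q=Q[m];print('block top n',len(q),'xmin',np.percentile(q[:,0],[0,1,3]),'y',np.percentile(q[:,1],[1,99]),'z',np.median(q[:,2]))
for y in(-.02,0,.02):
    r=q[abs(q[:,1]-y)<.006];print(y,r[:,0].min() if len(r) else None)
print('tool',t@u,t@v)
b=(f['d']>0)&(abs(Q[...,2]-.015)<.005)&(Q[...,0]<-.09)&(abs(Q[...,1])<.12);print('board front x',np.percentile(Q[b][:,0],[.5,2]),'y',np.percentile(Q[b][:,1],[.5,99.5]),np.median(Q[b][:,2]))
E
python3 fr.py
```

```text
block top n 4269 xmin [-0.0849 -0.0844 -0.0842] y [-0.0317  0.0308] z 0.03841895850410665
-0.02 -0.08470937695593053
0 -0.08471299221855767
0.02 -0.08455932518821745
tool -0.07000576064898356 -0.0009041313312618806
board front x [-0.1647 -0.1635] y [-0.0922  0.0931] 0.014545103662151226
```

Request:
send_rows:
  targets:
    - {"translation": [-0.05,0.0,0],"spin": 0,"jaw": 0.5}
    - {"translation": [-0.1,0.0,0],"spin": 0,"jaw": 0.5}
    - {"translation": [-0.15,0.0,0],"spin": 0,"jaw": 0.5}
    - {"translation": [-0.2,0.0,0],"spin": 0,"jaw": 0.5}
    - {"translation": [-0.25,0.0,0],"spin": 0,"jaw": 0.5}
  force: 8

```text
time: 8.8
tool_pos: [0.5204, -0.0439, 0.0211]
tool_rot: [-3.141, 0.0, -3.045]
contact_force: [-1.5, -0.3, -2.3]
opening: 0.0599
grip_force: 8.0
```

```bash
python3 st.py; python3 fr.py
```

```text
board-frame tool -0.0665 -0.0014 F -1.5 -0.1 -2.3
tool cm [-0.05  0.14  0.06] spin -0.01 pos [ 0.5204 -0.0439  0.0211] yaw -174.44 F [-1.5 -0.3 -2.3] T [0.093 0.053 0.017] q6 -1.9 t 8.8
block top n 4240 xmin [-0.0816 -0.081  -0.0808] y [-0.032   0.0309] z 0.03855872436050613
-0.02 -0.08156247874066733
0 -0.08121297083987226
0.02 -0.08126308065260394
tool -0.06654454860419758 -0.0013950013297342736
board front x [-0.1647 -0.1635] y [-0.0923  0.0932] 0.014563415327632875
```

Request:
send_rows:
  targets:
    - {"translation": [-0.05,0.0,0],"spin": 0,"jaw": 0.5}
    - {"translation": [-0.1,0.0,0],"spin": 0,"jaw": 0.5}
    - {"translation": [-0.15,0.0,0],"spin": 0,"jaw": 0.5}
    - {"translation": [-0.15,0.0,0],"spin": 0,"jaw": 0.5}
    - {"translation": [-0.15,0.0,0],"spin": 0,"jaw": 0.5}
  force: 8

```text
time: 9.4
tool_pos: [0.5216, -0.0438, 0.0212]
tool_rot: [-3.142, -0.0, -3.044]
contact_force: [-0.8, 0.0, -2.3]
opening: 0.0598
grip_force: 8.0
```

```bash
python3 st.py; python3 fr.py
```

```text
board-frame tool -0.0654 -0.0013 F -0.8 0.1 -2.3
tool cm [0.06 0.13 0.07] spin -0.01 pos [ 0.5216 -0.0438  0.0212] yaw -174.44 F [-0.8  0.  -2.3] T [ 0.123  0.108 -0.104] q6 -1.9 t 9.4
block top n 4256 xmin [-0.0807 -0.0798 -0.0796] y [-0.032   0.0309] z 0.038688614572259736
-0.02 -0.08032921505210813
0 -0.07997599705173768
0.02 -0.08003355573853313
tool -0.06537679638444917 -0.0013197823224611474
board front x [-0.1645 -0.1633] y [-0.0923  0.0932] 0.014561357057578661
```

Not touching yet in x; next I'll feel towards the left strip and on in x.

Request:
send_rows:
  targets:
    - {"translation": [-0.04,0.0,0],"spin": 0,"jaw": 0.5}
    - {"translation": [-0.08,0.0,0],"spin": 0,"jaw": 0.5}
    - {"translation": [-0.12,0.0,0],"spin": 0,"jaw": 0.5}
    - {"translation": [-0.12,0.0,0],"spin": 0,"jaw": 0.5}
    - {"translation": [-0.12,0.0,0],"spin": 0,"jaw": 0.5}
  force: 8

```text
time: 10.0
tool_pos: [0.5216, -0.0435, 0.0209]
tool_rot: [3.141, -0.003, -3.044]
contact_force: [-5.9, -1.0, -0.4]
opening: 0.0601
grip_force: 8.0
```

```bash
python3 st.py; python3 fr.py|sed -n 3p
```

```text
board-frame tool -0.0653 -0.0011 F -6.0 -0.4 -0.4
tool cm [0.07 0.11 0.04] spin -0.0 pos [ 0.5216 -0.0435  0.0209] yaw -174.43 F [-5.9 -1.  -0.4] T [-0.002  0.722 -0.154] q6 -1.9 t 10.0
0 -0.07990987478336674
```

Request:
send_rows:
  targets:
    - {"translation": [0,0.03,0],"spin": 0,"jaw": 0.5}
    - {"translation": [0,0.06,0],"spin": 0,"jaw": 0.5}
    - {"translation": [0,0.08,0],"spin": 0,"jaw": 0.5}
    - {"translation": [0,0.08,0],"spin": 0,"jaw": 0.5}
    - {"translation": [0,0.08,0],"spin": 0,"jaw": 0.5}
  force: 15

```text
time: 10.6
tool_pos: [0.5216, -0.0433, 0.0209]
tool_rot: [3.142, -0.002, -3.045]
contact_force: [-6.0, -3.7, -1.6]
opening: 0.06
grip_force: 15.0
```

```bash
python3 st.py; python3 fr.py
```

```text
board-frame tool -0.0652 -0.0008 F -6.3 -3.1 -1.6
tool cm [0.08 0.08 0.04] spin -0.04 pos [ 0.5216 -0.0433  0.0209] yaw -174.47 F [-6.  -3.7 -1.6] T [-0.45   0.848 -0.379] q6 -1.9 t 10.6
block top n 4266 xmin [-0.0803 -0.0797 -0.0795] y [-0.0316  0.0308] z 0.03844916627092515
-0.02 -0.08009976100245675
0 -0.07987071301313742
0.02 -0.07992419077774701
tool -0.06524342921342312 -0.000836305454701947
board front x [-0.1645 -0.1634] y [-0.0923  0.0932] 0.014545467105902127
```

Request:
send_rows:
  targets:
    - {"translation": [0,0.03,0],"spin": 0,"jaw": 0.5}
    - {"translation": [0,0.06,0],"spin": 0,"jaw": 0.5}
    - {"translation": [0,0.08,0],"spin": 0,"jaw": 0.5}
    - {"translation": [0,0.08,0],"spin": 0,"jaw": 0.5}
    - {"translation": [0,0.08,0],"spin": 0,"jaw": 0.5}
  force: 20

```text
time: 11.2
tool_pos: [0.5216, -0.0429, 0.021]
tool_rot: [-3.141, -0.002, -3.046]
contact_force: [-5.6, -5.7, -1.2]
opening: 0.0597
grip_force: 20.0
```

```bash
python3 st.py; python3 fr.py
```

```text
board-frame tool -0.0653 -0.0005 F -6.1 -5.1 -1.2
tool cm [0.07 0.05 0.05] spin -0.08 pos [ 0.5216 -0.0429  0.021 ] yaw -174.51 F [-5.6 -5.7 -1.2] T [-0.879  0.873 -0.646] q6 -1.89 t 11.2
block top n 4267 xmin [-0.0801 -0.0797 -0.0795] y [-0.0314  0.0309] z 0.03848509697175173
-0.02 -0.08000790308758822
0 -0.0801181469575202
0.02 -0.0799716815736923
tool -0.06527947549398139 -0.0005006614570285377
board front x [-0.1644 -0.1633] y [-0.0922  0.0932] 0.014557453184999403
```

Request:
send_rows:
  targets:
    - {"translation": [0.05,0.03,0],"spin": 0,"jaw": 0.5}
    - {"translation": [0.08,0.06,0],"spin": 0,"jaw": 0.5}
    - {"translation": [0.08,0.08,0],"spin": 0,"jaw": 0.5}
    - {"translation": [0.08,0.08,0],"spin": 0,"jaw": 0.5}
    - {"translation": [0.08,0.08,0],"spin": 0,"jaw": 0.5}
  force: 25

```text
time: 11.8
tool_pos: [0.5215, -0.0417, 0.0211]
tool_rot: [-3.141, -0.001, -3.045]
contact_force: [-3.1, -4.1, -2.0]
opening: 0.0597
grip_force: 25.0
```

```bash
python3 st.py; python3 fr.py
```

```text
board-frame tool -0.0652 0.0007 F -3.4 -3.7 -2.0
tool cm [ 0.08 -0.07  0.06] spin -0.04 pos [ 0.5215 -0.0417  0.0211] yaw -174.47 F [-3.1 -4.1 -2. ] T [-0.526  0.586 -0.475] q6 -1.89 t 11.8
block top n 4252 xmin [-0.0803 -0.0797 -0.0795] y [-0.0314  0.0314] z 0.03861175546655608
-0.02 -0.07991298782739667
0 -0.08000631535413509
0.02 -0.0802033089987192
tool -0.06523480395105524 0.0007371509793573849
board front x [-0.1645 -0.1634] y [-0.0923  0.0932] 0.01454674332282066
```

Request:
send_rows:
  targets:
    - {"translation": [0.03,0.03,0],"spin": 0,"jaw": 0.5}
    - {"translation": [0.05,0.06,0],"spin": 0,"jaw": 0.5}
    - {"translation": [0.05,0.08,0],"spin": 0,"jaw": 0.5}
    - {"translation": [0.05,0.08,0],"spin": 0,"jaw": 0.5}
    - {"translation": [0.05,0.08,0],"spin": 0,"jaw": 0.5}
  force: 25

```text
time: 12.4
tool_pos: [0.5215, -0.0414, 0.0212]
tool_rot: [-3.14, 0.0, -3.045]
contact_force: [-3.0, -6.9, -4.0]
opening: 0.0598
grip_force: 25.0
```

```bash
python3 st.py; python3 fr.py
```

```text
board-frame tool -0.0652 0.001 F -3.7 -6.6 -4.0
tool cm [ 0.08 -0.1   0.07] spin -0.03 pos [ 0.5215 -0.0414  0.0212] yaw -174.46 F [-3.  -6.9 -4. ] T [-1.017  0.459 -0.477] q6 -1.89 t 12.4
block top n 4277 xmin [-0.0805 -0.0797 -0.0795] y [-0.0315  0.0314] z 0.03870939901323431
-0.02 -0.08003866523558534
0 -0.07999093832762035
0.02 -0.08047432529482354
tool -0.06522559756322412 0.0010325924775259664
board front x [-0.1646 -0.1634] y [-0.0923  0.0932] 0.014533316466849772
```

Request:
send_rows:
  targets:
    - {"translation": [0,0.03,0],"spin": 0,"jaw": 0.5}
    - {"translation": [0,0.06,0],"spin": 0,"jaw": 0.5}
    - {"translation": [0,0.06,0],"spin": 0,"jaw": 0.5}
    - {"translation": [0,0.06,0],"spin": 0,"jaw": 0.5}
    - {"translation": [0,0.06,0],"spin": 0,"jaw": 0.5}
  force: 25

```text
time: 13.0
tool_pos: [0.5214, -0.0413, 0.0212]
tool_rot: [-3.14, 0.0, -3.045]
contact_force: [-2.9, -8.9, -3.6]
opening: 0.0596
grip_force: 25.0
```

```bash
python3 st.py; python3 fr.py
```

```text
board-frame tool -0.0653 0.0011 F -3.7 -8.5 -3.6
tool cm [ 0.07 -0.11  0.07] spin -0.04 pos [ 0.5214 -0.0413  0.0212] yaw -174.47 F [-2.9 -8.9 -3.6] T [-1.513  0.523 -0.584] q6 -1.89 t 13.0
block top n 4282 xmin [-0.0808 -0.0798 -0.0795] y [-0.0311  0.0315] z 0.03872080833123068
-0.02 -0.0801093739849899
0 -0.08023053005713703
0.02 -0.08029421282162827
tool -0.06525806627823302 0.0011247810614839551
board front x [-0.1646 -0.1634] y [-0.0922  0.0933] 0.014527759273883611
```

Request:
send_rows:
  targets:
    - {"translation": [0,-0.06,0.03],"spin": 0,"jaw": 0.5}
    - {"translation": [0,-0.12,0.05],"spin": 0,"jaw": 0.5}
    - {"translation": [0,-0.12,0.05],"spin": 0,"jaw": 0.5}
    - {"translation": [0,-0.12,0.05],"spin": 0,"jaw": 0.7}
    - {"translation": [0,-0.12,0.05],"spin": 0,"jaw": 0.8}
  force: 10

```text
time: 13.6
tool_pos: [0.5223, -0.0409, 0.0211]
tool_rot: [-3.141, 0.002, -3.044]
contact_force: [0.6, 0.2, 1.4]
opening: 0.0682
grip_force: 0.0
```

Request:
send_rows:
  targets:
    - {"translation": [0,0,0],"spin": 0,"jaw": 0.9}
    - {"translation": [0,0,-2],"spin": 0,"jaw": 0.9}
    - {"translation": [0,0,-6],"spin": 0,"jaw": 1}
    - {"translation": [0,0,-10],"spin": 0,"jaw": 1}
    - {"translation": [0,0,-15],"spin": 0,"jaw": 1}

```text
time: 14.1
tool_pos: [0.5206, -0.0408, 0.1713]
tool_rot: [3.141, -0.002, -3.044]
contact_force: [0.6, 0.3, 0.3]
opening: 0.0913
grip_force: 0.0
```

```bash
python3 st.py; cp wl.npz w2.npz; python3 fr.py; python3 - <<'E'
from go import *
to((.6363-.04,-.0312-.004,.30),185.57)
E
```

```text
board-frame tool -0.066 0.0018 F 0.6 0.2 0.3
tool cm [-0.03 -0.19 15.08] spin 0.01 pos [ 0.5206 -0.0408  0.1713] yaw -174.42 F [0.6 0.3 0.3] T [ 0.102 -0.161 -0.042] q6 -1.89 t 14.1
block top n 1854 xmin [-0.0798 -0.0795 -0.0793] y [-0.028   0.0299] z 0.038524107817690056
-0.02 -0.07964411186348241
0 -0.07982978971383498
0.02 -0.07982200657505796
tool -0.06602699852437255 0.0017642445007569063
board front x [-0.165  -0.1638] y [-0.0926  0.094 ] 0.014530942248490275
tool cm [ -7.3   -0.1  -12.16] spin 0.03 pos [ 0.5252 -0.0417  0.1775] yaw -174.4 F [ 0.3 -0.2  0.3] T [ 0.068 -0.217 -0.005] q6 -1.89 t 14.2
```

Request:
send_rows:
  targets:
    - {"translation": [0,0,-4],"spin": 0,"jaw": 1}
    - {"translation": [-2,0,-8],"spin": 0,"jaw": 1}
    - {"translation": [-5,0,-12],"spin": 0,"jaw": 1}
    - {"translation": [-8,0,-12.5],"spin": 0,"jaw": 1}
    - {"translation": [-9.0,0,-12.5],"spin": 0,"jaw": 1}

```text
time: 14.7
tool_pos: [0.6136, -0.032, 0.2967]
tool_rot: [-3.141, 0.004, -3.044]
contact_force: [-0.5, 1.1, -1.1]
opening: 0.0917
grip_force: 0.0
```

Request:
send_rows:
  targets:
    - {"translation": [0,0,0],"spin": 0,"jaw": 1}
    - {"translation": [0,0,0],"spin": 0,"jaw": 1}
    - {"translation": [0,0,0],"spin": 0,"jaw": 1}
    - {"translation": [0,0,0],"spin": 0,"jaw": 1}
    - {"translation": [0,0,0],"spin": 0,"jaw": 1}

```text
time: 15.2
tool_pos: [0.6105, -0.0325, 0.2959]
tool_rot: [-3.141, 0.0, -3.045]
contact_force: [-0.8, 0.4, -0.1]
opening: 0.0919
grip_force: 0.0
```

```bash
python3 - <<'E'
from h import *
np.set_printoptions(precision=4,suppress=True)
s=monitor.observe();p,d=read_camera('wrist');print(s['tool_pos'],s['tool_rot'])
np.savez('w3.npz',p=p,d=d,tool_pos=s['tool_pos'],tool_rot=s['tool_rot']);cv2.imwrite('pics/w3.png',p[:,:,::-1])
f=np.load('w3.npz');C=cam('wrist',f);P=cloud(C,d)
near=(d>0)&(np.hypot(P[...,0]-.636,P[...,1]+.031)<.05)
kk=near&(P[...,2]>.14)&(P[...,2]<.19)
uv=np.argwhere(kk)[:,::-1];zt=np.median(P[kk][:,2]);c,r=cv2.minEnclosingCircle(uv.astype(np.int32));print('knob',zt,c,r,plane(C,[c],.157),len(uv))
mk=(d>0)&(P[...,2]>.034)&(P[...,2]<.043)&(abs(P[...,0]-.57)<.12)&(abs(P[...,1]+.04)<.08)
w=plane(C,np.argwhere(cv2.morphologyEx(mk.astype(np.uint8),cv2.MORPH_OPEN,np.ones((3,3))))[:,::-1],.039)[:,:2].astype(np.float32);print('block',cv2.minAreaRect(w))
E
```

```text
[ 0.6105 -0.0325  0.2959] [-3.1415  0.0002 -3.0446]
knob 0.15910059434128712 (257.0, 207.02777099609375) 27.046377182006836 [[ 0.6332 -0.0308  0.157 ]] 1608
block ((0.5824452638626099, -0.03556312620639801), (0.14906513690948486, 0.05975055322051048), 5.60195255279541)
```

View pics/w3.png

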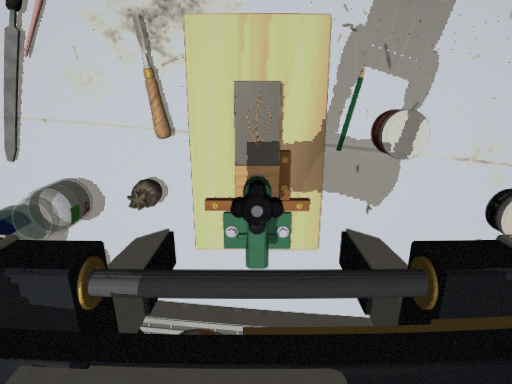

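The view shows the block square in the corner: its front edge is at row 82, its left edge lies on the left strip at (281,150), and the knob is at (257,211). The neighbours haven't moved. Next I'll check the distance between the block's front edge and the strip numerically.

```bash
python3 - <<'E'
from h import *
np.set_printoptions(precision=4,suppress=True)
f=np.load('w3.npz');C=cam('wrist',f);d=f['d'];P=cloud(C,d);p=f['p']
a=np.radians(5.57);u=np.array([np.cos(a),np.sin(a)]);v=np.array([-u[1],u[0]]);K=np.array([.6332,-.0308])
v_,u_=np.mgrid[:384,:512];uv=np.c_[u_.ravel(),v_.ravel()]
def B(z): 
    q=plane(C,uv,z)[:,:2]-K; return np.stack([q@u,q@v],-1).reshape(384,512,2)
z=P[...,2]
m=(z>.025)&(z<.033);b=B(.029)
back=m&(abs(b[...,0]-.04)<.03)
for y0 in(-.06,-.05,-.045,.05,.06):
    s=back&(abs(b[...,1]-y0)<.004);print('back strip face',y0,b[s][:,0].min() if s.any() else None,s.sum())
left=m&(b[...,0]>-.045)&(b[...,0]<0)&(b[...,1]>.02)&(b[...,1]<.06);print('left inner',np.percentile(b[left][:,1],[1,5,95]),left.sum())
t=B(.039);k=(z>.034)&(z<.043)&(abs(t[...,1])<.04)
for y0 in(-.02,0,.02):
    s=k&(abs(t[...,1]-y0)<.005);print('front',y0,t[s][:,0].min())
s=k&(t[...,0]<-.04);print('sides',np.percentile(t[s][:,1],[.5,99.5]))
s=k&(t[...,0]>-.01)&(abs(t[...,1]+.024)<.005);print('far end',t[s][:,0].max())
bb=(z>.007)&(z<.022)&(abs(B(.015)[...,1])<.12);e=B(.015)[bb];print('board',np.percentile(e[:,0],[.3,99.7]),np.percentile(e[:,1],[.3,99.7]))
g=(z>.14)&(z<.17)&(abs(b[...,0])<.05)&(abs(b[...,1])<.05)
cv2.imwrite('pics/c3.png',cv2.resize(p[70:220,190:340,::-1],(600,600),interpolation=cv2.INTER_CUBIC))
E
```

```text
back strip face -0.06 0.03242946231679807 61
back strip face -0.05 0.03242606310528449 61
back strip face -0.045 0.03242474488522653 64
back strip face 0.05 0.032416056299648326 57
back strip face 0.06 0.03241732943101279 58
left inner [0.0313 0.0316 0.0453] 297
front -0.02 -0.12666978665787268
front 0 -0.12666056224921393
front 0.02 -0.12550807614785803
sides [-0.0289  0.0295]
far end 0.024983823104431608
board [-0.2114  0.1157] [-0.094   0.0937]
```

View pics/c3.png

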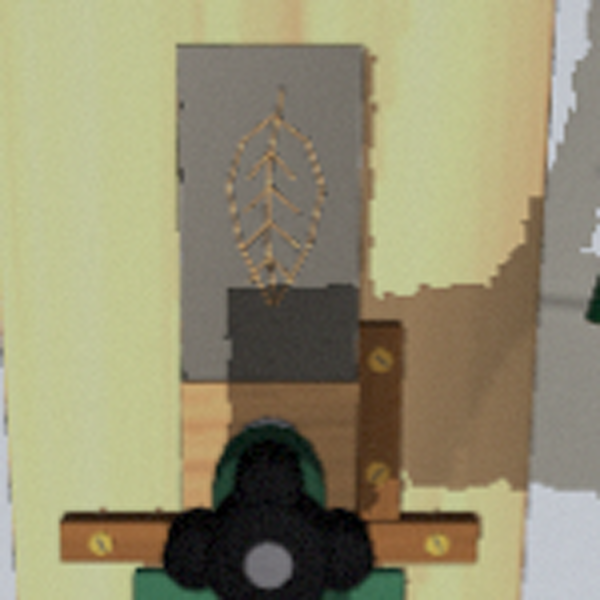

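The crop shows the block's far end against the back strip and its left edge against the left strip, with no gap. The distance from front edge to strip face is 159 mm against 160 nominal. Next I'll go over the knob at 45° to the lobes.

Request:
send_rows:
  targets:
    - {"translation": [-0.6,0,1],"spin": -8.4,"jaw": 1}
    - {"translation": [-1.2,0,3],"spin": -16.8,"jaw": 1}
    - {"translation": [-1.8,-0.1,5],"spin": -25.2,"jaw": 1}
    - {"translation": [-2.45,-0.1,7],"spin": -33.6,"jaw": 1}
    - {"translation": [-2.45,-0.1,9],"spin": -42,"jaw": 1}

```text
time: 15.75
tool_pos: [0.6357, -0.0311, 0.2049]
tool_rot: [-3.141, 0.0, -2.305]
contact_force: [-0.0, -0.2, -0.1]
opening: 0.0922
grip_force: 0.0
```

Request:
send_rows:
  targets:
    - {"translation": [0,0,0],"spin": -3,"jaw": 1}
    - {"translation": [0,0,0],"spin": -3,"jaw": 1}
    - {"translation": [0,0,0],"spin": -3,"jaw": 1}
    - {"translation": [0,0,0],"spin": -3,"jaw": 1}
    - {"translation": [0,0,0],"spin": -3,"jaw": 1}

```text
time: 16.25
tool_pos: [0.6355, -0.0311, 0.2063]
tool_rot: [-3.141, 0.0, -2.26]
contact_force: [-0.1, -0.7, -0.3]
opening: 0.0918
grip_force: 0.0
```

```bash
python3 -c "
from go import *
to((.635,-.031,.130),230.6);print(monitor.observe()['qpos'])"
```

```text
tool cm [0.03 0.05 7.63] spin -0.08 pos [ 0.6355 -0.0311  0.2063] yaw -129.48 F [-0.1 -0.7 -0.3] T [ 0.187 -0.107  0.016] q6 -2.62 t 16.25
[-1.69244142e-01  5.63509119e-01  1.22241932e+00 -1.22450865e-04
  1.35458224e+00 -2.62174970e+00]
```

Request:
send_rows:
  targets:
    - {"translation": [0,0.05,2],"spin": 0,"jaw": 1}
    - {"translation": [0,0.05,4],"spin": 0,"jaw": 1}
    - {"translation": [0,0.05,6],"spin": 0,"jaw": 1}
    - {"translation": [0,0.05,7.0],"spin": 0,"jaw": 1}
    - {"translation": [0,0.05,7.6],"spin": 0,"jaw": 1}

```text
time: 16.75
tool_pos: [0.6348, -0.0307, 0.1291]
tool_rot: [3.141, -0.0, -2.259]
contact_force: [0.1, -0.1, 0.1]
opening: 0.0918
grip_force: 0.0
```

Request:
send_rows:
  targets:
    - {"translation": [0,0,0],"spin": 0,"jaw": 0.6}
    - {"translation": [0,0,0],"spin": 0,"jaw": 0.5}
    - {"translation": [0,0,0],"spin": 0,"jaw": 0.4}
    - {"translation": [0,0,0],"spin": 0,"jaw": 0.35}
    - {"translation": [0,0,0],"spin": 0,"jaw": 0.35}
  force: 25

```text
time: 17.25
tool_pos: [0.6352, -0.0308, 0.1302]
tool_rot: [-3.141, 0.0, -2.259]
contact_force: [0.1, 0.8, -1.0]
opening: 0.0566
grip_force: 0.0
```

Request:
send_rows:
  targets:
    - {"translation": [0,0,0],"spin": 0,"jaw": 0.35}
    - {"translation": [0,0,0],"spin": 0,"jaw": 0.35}
    - {"translation": [0,0,0],"spin": 0,"jaw": 0.35}
    - {"translation": [0,0,0],"spin": 0,"jaw": 0.35}
    - {"translation": [0,0,0],"spin": 0,"jaw": 0.35}
  force: 25

```text
time: 17.75
tool_pos: [0.6356, -0.0313, 0.1299]
tool_rot: [-3.14, 0.0, -2.259]
contact_force: [4.2, -3.6, -0.9]
opening: 0.0411
grip_force: 24.2
```

```bash
cat > k.py <<'E'
from h import *
T=[];F=[]
for i in range(3):
    s=monitor.observe();T.append(s['torque']);F.append(s['contact_force'])
    if i<2: read_camera('side')
y=np.degrees(s['tool_rot'][2]);turn=(-129.4-y)%360
print('turn',round(turn if turn<330 else turn-360,1),'T',np.mean(T,0).round(3),'Tz',np.array(T)[:,2].round(3),'F',np.mean(F,0).round(1),'pos',s['tool_pos'].round(4),'open',round(s['opening'],4),s['grip_force'],'q6',s['qpos'][5].round(2),'t',s['time'])
E
python3 k.py
```

```text
turn 0.0 T [-0.357 -0.685  0.027] Tz [0.059 0.001 0.022] F [ 4.  -3.2 -1. ] pos [ 0.6356 -0.0313  0.1299] open 0.0412 24.153712950646877 q6 -2.62 t 17.85
```

Request:
send_rows:
  targets:
    - {"translation": [0,-0.05,0],"spin": 0,"jaw": 0.3}
    - {"translation": [0,-0.05,0],"spin": 0,"jaw": 0.3}
    - {"translation": [0,-0.05,0.01],"spin": 3,"jaw": 0.3}
    - {"translation": [0,-0.05,0.02],"spin": 7,"jaw": 0.3}
    - {"translation": [0,-0.05,0.03],"spin": 12,"jaw": 0.3}
  force: 50

```text
time: 18.35
tool_pos: [0.6355, -0.0311, 0.1296]
tool_rot: [-3.141, 0.0, -2.471]
contact_force: [2.5, -2.8, 1.2]
opening: 0.0403
grip_force: 48.1
```

```bash
python3 k.py
```

```text
turn 12.1 T [-0.231 -0.533  0.1  ] Tz [ 0.385  0.092 -0.176] F [ 2.8 -2.2  1. ] pos [ 0.6355 -0.0311  0.1296] open 0.0403 48.315040078014135 q6 -2.41 t 18.45
```

Request:
send_rows:
  targets:
    - {"translation": [0,0,0.01],"spin": 4,"jaw": 0.3}
    - {"translation": [0,0,0.02],"spin": 8,"jaw": 0.3}
    - {"translation": [0,0,0.03],"spin": 12,"jaw": 0.3}
    - {"translation": [0,0,0.05],"spin": 16,"jaw": 0.3}
    - {"translation": [0,0,0.06],"spin": 20,"jaw": 0.3}

```text
time: 18.95
tool_pos: [0.6353, -0.0309, 0.129]
tool_rot: [3.142, 0.0, -2.817]
contact_force: [1.9, -0.9, 1.6]
opening: 0.0401
grip_force: 48.4
```

```bash
python3 k.py
```

```text
turn 31.9 T [-0.059 -0.504  0.143] Tz [ 0.36   0.137 -0.068] F [ 1.6 -1.2  1.8] pos [ 0.6353 -0.0308  0.129 ] open 0.04 48.38841341435909 q6 -2.07 t 19.05
```

```bash
sed -i 's/range(3)/range(1)/; s/if i<2: read/if 0: read/' k.py
```

Request:
send_rows:
  targets:
    - {"translation": [0,0,0.01],"spin": 2,"jaw": 0.3}
    - {"translation": [0,0,0.01],"spin": 4,"jaw": 0.3}
    - {"translation": [0,0,0.02],"spin": 6,"jaw": 0.3}
    - {"translation": [0,0,0.02],"spin": 8,"jaw": 0.3}
    - {"translation": [0,0,0.03],"spin": 10,"jaw": 0.3}

```text
time: 19.55
tool_pos: [0.6353, -0.0307, 0.1287]
tool_rot: [3.141, 0.0, -2.989]
contact_force: [2.1, -0.5, 1.7]
opening: 0.04
grip_force: 48.4
```

```bash
python3 k.py
```

```text
turn 41.9 T [ 0.015 -0.429  0.386] Tz [0.386] F [ 2.1 -0.5  1.7] pos [ 0.6353 -0.0307  0.1287] open 0.04 48.41554820537567 q6 -1.89 t 19.55
```

Request:
send_rows:
  targets:
    - {"translation": [0,0,0.01],"spin": 2,"jaw": 0.3}
    - {"translation": [0,0,0.01],"spin": 4,"jaw": 0.3}
    - {"translation": [0,0,0.02],"spin": 6,"jaw": 0.3}
    - {"translation": [0,0,0.02],"spin": 8,"jaw": 0.3}
    - {"translation": [0,0,0.03],"spin": 10,"jaw": 0.3}

```text
time: 20.05
tool_pos: [0.6353, -0.0305, 0.1284]
tool_rot: [3.141, -0.0, 3.119]
contact_force: [2.5, 0.6, 2.3]
opening: 0.0403
grip_force: 48.4
```

```bash
python3 k.py
```

```text
turn 51.9 T [ 0.147 -0.439  0.37 ] Tz [0.37] F [2.5 0.6 2.3] pos [ 0.6353 -0.0305  0.1284] open 0.0403 48.41701677069068 q6 -1.72 t 20.05
```

Request:
send_rows:
  targets:
    - {"translation": [0,0,0.01],"spin": 2,"jaw": 0.3}
    - {"translation": [0,0,0.01],"spin": 4,"jaw": 0.3}
    - {"translation": [0,0,0.02],"spin": 6,"jaw": 0.3}
    - {"translation": [0,0,0.02],"spin": 8,"jaw": 0.3}
    - {"translation": [0,0,0.03],"spin": 10,"jaw": 0.3}

```text
time: 20.55
tool_pos: [0.6353, -0.0303, 0.1282]
tool_rot: [3.141, -0.0, 2.945]
contact_force: [3.0, 1.0, 2.5]
opening: 0.04
grip_force: 48.4
```

```bash
python3 k.py
```

```text
turn 61.9 T [ 0.215 -0.502  0.376] Tz [0.376] F [3.  1.  2.5] pos [ 0.6353 -0.0303  0.1282] open 0.04 48.404498817399144 q6 -1.54 t 20.55
```

Request:
send_rows:
  targets:
    - {"translation": [0,0,0.01],"spin": 2,"jaw": 0.3}
    - {"translation": [0,0,0.01],"spin": 4,"jaw": 0.3}
    - {"translation": [0,0,0.02],"spin": 6,"jaw": 0.3}
    - {"translation": [0,0,0.02],"spin": 8,"jaw": 0.3}
    - {"translation": [0,0,0.02],"spin": 10,"jaw": 0.3}

```text
time: 21.05
tool_pos: [0.6353, -0.0301, 0.1279]
tool_rot: [3.14, -0.0, 2.771]
contact_force: [1.2, 1.0, 1.9]
opening: 0.0401
grip_force: 48.4
```

```bash
python3 k.py
```

```text
turn 71.9 T [ 0.299 -0.586  0.398] Tz [0.398] F [1.2 1.  1.9] pos [ 0.6353 -0.0301  0.1279] open 0.0401 48.407653514295816 q6 -1.37 t 21.05
```

Request:
send_rows:
  targets:
    - {"translation": [0,0,0.01],"spin": 2,"jaw": 0.3}
    - {"translation": [0,0,0.01],"spin": 4,"jaw": 0.3}
    - {"translation": [0,0,0.02],"spin": 6,"jaw": 0.3}
    - {"translation": [0,0,0.02],"spin": 8,"jaw": 0.3}
    - {"translation": [0,0,0.03],"spin": 10,"jaw": 0.3}

```text
time: 21.55
tool_pos: [0.6354, -0.03, 0.1276]
tool_rot: [3.14, -0.0, 2.596]
contact_force: [2.6, 1.9, 2.6]
opening: 0.0404
grip_force: 48.4
```

```bash
python3 k.py
```

```text
turn 81.9 T [ 0.393 -0.614  0.361] Tz [0.361] F [2.6 1.9 2.6] pos [ 0.6354 -0.03    0.1276] open 0.0404 48.353084195405245 q6 -1.19 t 21.55
```

Request:
send_rows:
  targets:
    - {"translation": [0,0,0.01],"spin": 2,"jaw": 0.3}
    - {"translation": [0,0,0.01],"spin": 4,"jaw": 0.3}
    - {"translation": [0,0,0.02],"spin": 6,"jaw": 0.3}
    - {"translation": [0,0,0.02],"spin": 8,"jaw": 0.3}
    - {"translation": [0,0,0.02],"spin": 10,"jaw": 0.3}

```text
time: 22.05
tool_pos: [0.6355, -0.0298, 0.1274]
tool_rot: [3.14, -0.001, 2.422]
contact_force: [3.1, 1.7, 1.0]
opening: 0.04
grip_force: 48.3
```

```bash
python3 k.py
```

```text
turn 91.9 T [ 0.424 -0.709  0.32 ] Tz [0.32] F [3.1 1.7 1. ] pos [ 0.6355 -0.0298  0.1274] open 0.04 48.32315834239125 q6 -1.02 t 22.05
```

Request:
send_rows:
  targets:
    - {"translation": [0,0,0.01],"spin": 2,"jaw": 0.3}
    - {"translation": [0,0,0.01],"spin": 4,"jaw": 0.3}
    - {"translation": [0,0,0.02],"spin": 6,"jaw": 0.3}
    - {"translation": [0,0,0.02],"spin": 8,"jaw": 0.3}
    - {"translation": [0,0,0.03],"spin": 10,"jaw": 0.3}

```text
time: 22.55
tool_pos: [0.6357, -0.0297, 0.1271]
tool_rot: [3.14, -0.001, 2.247]
contact_force: [3.7, 2.3, 1.1]
opening: 0.0403
grip_force: 48.2
```

```bash
python3 k.py
```

```text
turn 101.9 T [ 0.466 -0.705  0.335] Tz [0.335] F [3.7 2.3 1.1] pos [ 0.6357 -0.0297  0.1271] open 0.0403 48.24359812773764 q6 -0.84 t 22.55
```

Request:
send_rows:
  targets:
    - {"translation": [0,0,0.01],"spin": 2,"jaw": 0.3}
    - {"translation": [0,0,0.01],"spin": 4,"jaw": 0.3}
    - {"translation": [0,0,0.02],"spin": 6,"jaw": 0.3}
    - {"translation": [0,0,0.02],"spin": 8,"jaw": 0.3}
    - {"translation": [0,0,0.03],"spin": 10,"jaw": 0.3}

```text
time: 23.05
tool_pos: [0.6358, -0.0296, 0.1269]
tool_rot: [3.14, -0.001, 2.073]
contact_force: [2.8, 3.0, 2.4]
opening: 0.0398
grip_force: 48.3
```

```bash
python3 k.py
```

```text
turn 111.8 T [ 0.488 -0.745  0.43 ] Tz [0.43] F [2.8 3.  2.4] pos [ 0.6358 -0.0296  0.1269] open 0.0398 48.300318997353315 q6 -0.67 t 23.05
```

Request:
send_rows:
  targets:
    - {"translation": [0,0,0.01],"spin": 2,"jaw": 0.3}
    - {"translation": [0,0,0.01],"spin": 4,"jaw": 0.3}
    - {"translation": [0,0,0.02],"spin": 6,"jaw": 0.3}
    - {"translation": [0,0,0.02],"spin": 8,"jaw": 0.3}
    - {"translation": [0,0,0.03],"spin": 10,"jaw": 0.3}

```text
time: 23.55
tool_pos: [0.636, -0.0295, 0.1268]
tool_rot: [3.139, -0.001, 1.898]
contact_force: [4.3, 4.0, 3.1]
opening: 0.0401
grip_force: 48.4
```

```bash
python3 k.py
```

```text
turn 121.8 T [ 0.514 -0.805  0.535] Tz [0.535] F [4.3 4.  3.1] pos [ 0.636  -0.0295  0.1268] open 0.0401 48.38329865830019 q6 -0.5 t 23.55
```

Request:
send_rows:
  targets:
    - {"translation": [0,0,0.01],"spin": 2,"jaw": 0.3}
    - {"translation": [0,0,0.01],"spin": 4,"jaw": 0.3}
    - {"translation": [0,0,0.02],"spin": 6,"jaw": 0.3}
    - {"translation": [0,0,0.02],"spin": 8,"jaw": 0.3}
    - {"translation": [0,0,0.03],"spin": 10,"jaw": 0.3}

```text
time: 24.05
tool_pos: [0.6362, -0.0295, 0.1266]
tool_rot: [3.139, -0.001, 1.724]
contact_force: [4.7, 2.7, 2.9]
opening: 0.0399
grip_force: 48.4
```

```bash
python3 k.py
```

```text
turn 131.8 T [ 0.554 -0.912  0.544] Tz [0.544] F [4.7 2.7 2.9] pos [ 0.6362 -0.0295  0.1266] open 0.0399 48.35753108840436 q6 -0.32 t 24.05
```

The torque stepped from about 0.37 to 0.54 N m between 110° and 121° of turn, so the bite is at about 114°. The target turn is about 205°.

Request:
send_rows:
  targets:
    - {"translation": [0,0,0.01],"spin": 4,"jaw": 0.3}
    - {"translation": [0,0,0.02],"spin": 8,"jaw": 0.3}
    - {"translation": [0,0,0.03],"spin": 12,"jaw": 0.3}
    - {"translation": [0,0,0.04],"spin": 16,"jaw": 0.3}
    - {"translation": [0,0,0.05],"spin": 20,"jaw": 0.3}

```text
time: 24.55
tool_pos: [0.6365, -0.0295, 0.1261]
tool_rot: [3.139, -0.002, 1.374]
contact_force: [6.4, 4.2, 0.3]
opening: 0.0402
grip_force: 48.2
```

```bash
python3 k.py
```

```text
turn 151.9 T [ 0.539 -1.075  0.546] Tz [0.546] F [6.4 4.2 0.3] pos [ 0.6365 -0.0295  0.1261] open 0.0402 48.201306774280965 q6 0.03 t 24.55
```

Request:
send_rows:
  targets:
    - {"translation": [0,0,0.01],"spin": 4,"jaw": 0.3}
    - {"translation": [0,0,0.02],"spin": 8,"jaw": 0.3}
    - {"translation": [0,0,0.03],"spin": 12,"jaw": 0.3}
    - {"translation": [0,0,0.04],"spin": 16,"jaw": 0.3}
    - {"translation": [0,0,0.05],"spin": 20,"jaw": 0.3}

```text
time: 25.05
tool_pos: [0.6369, -0.0296, 0.1256]
tool_rot: [3.139, -0.003, 1.024]
contact_force: [7.7, 3.7, 1.7]
opening: 0.0401
grip_force: 48.1
```

```bash
python3 k.py
```

```text
turn 171.9 T [ 0.477 -1.263  0.581] Tz [0.581] F [7.7 3.7 1.7] pos [ 0.6369 -0.0296  0.1256] open 0.0401 48.050337850581855 q6 0.38 t 25.05
```

Request:
send_rows:
  targets:
    - {"translation": [0,0,0.01],"spin": 4,"jaw": 0.3}
    - {"translation": [0,0,0.02],"spin": 8,"jaw": 0.3}
    - {"translation": [0,0,0.03],"spin": 12,"jaw": 0.3}
    - {"translation": [0,0,0.04],"spin": 16,"jaw": 0.3}
    - {"translation": [0,0,0.05],"spin": 20,"jaw": 0.3}

```text
time: 25.55
tool_pos: [0.6372, -0.0299, 0.1251]
tool_rot: [3.14, -0.004, 0.675]
contact_force: [8.4, 2.1, -0.0]
opening: 0.0399
grip_force: 47.9
```

Request:
send_rows:
  targets:
    - {"translation": [0,0,0.01],"spin": 4,"jaw": 0.3}
    - {"translation": [0,0,0.02],"spin": 8,"jaw": 0.3}
    - {"translation": [0,0,0.03],"spin": 11,"jaw": 0.3}
    - {"translation": [0,0,0.03],"spin": 13.5,"jaw": 0.3}
    - {"translation": [0,0,0.03],"spin": 13.5,"jaw": 0.3}

```text
time: 26.05
tool_pos: [0.6373, -0.0301, 0.1247]
tool_rot: [3.14, -0.005, 0.441]
contact_force: [9.4, 1.8, -0.0]
opening: 0.0403
grip_force: 47.6
```

```bash
python3 k.py
```

```text
turn 205.3 T [ 0.223 -1.475  0.393] Tz [0.393] F [ 9.4  1.8 -0. ] pos [ 0.6373 -0.0301  0.1247] open 0.0403 47.62098672799766 q6 0.96 t 26.05
```

Request:
send_rows:
  targets:
    - {"translation": [0,0,0],"spin": 0,"jaw": 0.7}
    - {"translation": [0,0,0],"spin": 0,"jaw": 1}
    - {"translation": [0,0,0],"spin": 0,"jaw": 1}
    - {"translation": [0,0,0],"spin": 0,"jaw": 1}
    - {"translation": [0,0,0],"spin": 0,"jaw": 1}

```text
time: 26.55
tool_pos: [0.635, -0.0311, 0.124]
tool_rot: [-3.141, 0.001, 0.438]
contact_force: [0.1, -0.1, 0.1]
opening: 0.0757
grip_force: 0.0
```

Request:
send_rows:
  targets:
    - {"translation": [0,0,-1],"spin": 0,"jaw": 1}
    - {"translation": [0,0,-4],"spin": 0,"jaw": 1}
    - {"translation": [0,0,-8],"spin": 0,"jaw": 1}
    - {"translation": [0,0,-12],"spin": 0,"jaw": 1}
    - {"translation": [0,0,-16],"spin": 0,"jaw": 1}

```text
time: 27.05
tool_pos: [0.635, -0.031, 0.2868]
tool_rot: [3.141, -0.001, 0.438]
contact_force: [0.8, -0.9, 0.1]
opening: 0.0921
grip_force: 0.0
```

Request:
send_rows:
  targets:
    - {"translation": [-3,0,-3],"spin": 8,"jaw": 1}
    - {"translation": [-5,0,-5],"spin": 16,"jaw": 1}
    - {"translation": [-7,0,-5],"spin": 20,"jaw": 1}
    - {"translation": [-7,0,-5],"spin": 20,"jaw": 1}
    - {"translation": [-7,0,-5],"spin": 20,"jaw": 1}

```text
time: 27.55
tool_pos: [0.5719, -0.0607, 0.3349]
tool_rot: [3.142, -0.001, 0.09]
contact_force: [0.0, -0.3, -0.1]
opening: 0.0919
grip_force: 0.0
```

```bash
python3 - <<'E'
from h import *
s=monitor.observe();p,d=read_camera('wrist');print(s['tool_pos'],s['tool_rot'],s['contact_force'])
np.savez('w4.npz',p=p,d=d,tool_pos=s['tool_pos'],tool_rot=s['tool_rot']);cv2.imwrite('pics/w4.png',p[:,:,::-1])
C=cam('wrist',s);P=cloud(C,d)
k=(d>0)&(P[...,2]>.14)&(P[...,2]<.17)&(np.hypot(P[...,0]-.635,P[...,1]+.031)<.045)
uv=np.argwhere(k)[:,::-1];zt=np.median(P[k][:,2]);c,r=cv2.minEnclosingCircle(uv.astype(np.int32));X=plane(C,uv,zt)-plane(C,[c],zt)
a=np.arctan2(X[:,1],X[:,0]);o=np.hypot(X[:,0],X[:,1])>.019
print('top',zt,'lobe deg',np.degrees(np.angle(np.exp(4j*a[o]).sum())/4),'centre',plane(C,[c],zt),r)
mk=(d>0)&(P[...,2]>.034)&(P[...,2]<.043)&(abs(P[...,0]-.57)<.12)&(abs(P[...,1]+.04)<.08)
w=plane(C,np.argwhere(cv2.morphologyEx(mk.astype(np.uint8),cv2.MORPH_OPEN,np.ones((3,3))))[:,::-1],.039)[:,:2].astype(np.float32);print('block',cv2.minAreaRect(w))
E
```

```text
[ 0.5719427  -0.06069111  0.33485219] [ 3.14150463e+00 -9.68640091e-04  8.95326508e-02] [ 0.00152793 -0.26356818 -0.09610096]
top 0.15432941745152912 lobe deg -19.476339310367766 centre [[ 0.63649917 -0.03100145  0.15432942]] 25.585325241088867
block ((0.5861397981643677, -0.03538668900728226), (0.15732549130916595, 0.05944059416651726), 5.358110427856445)
```

View pics/w4.png

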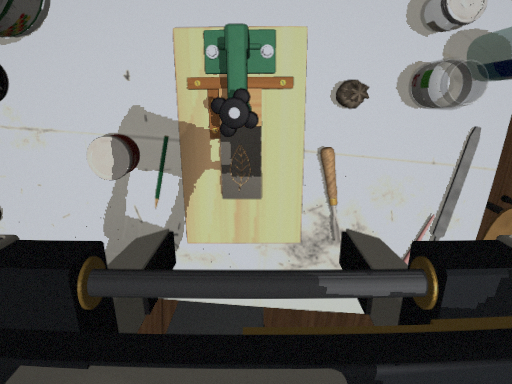

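The block sits square in the corner, with its front end at (242,198). The knob at (235,112) has its lobes at -19.5° (expected -19.7°, so it turned 205°, about 91° past the bite). The neighbours are unmoved and the gripper is clear.

```bash
python3 -c "
from cell import job
print(job.hand_in())"
```

```text
the job is handed in; nothing more can be done
None
```

I handed the job in without seeing the verdict: the block is home against both strips, and the clamp is tightened about a quarter turn past the bite, judged from the torque step at roughly 114° of a 205° turn. The gripper is clear, the tools and tins look unmoved, and it took about 28 s of the 72 s.

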